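Fit the second blanching basket

ROBOT

A 6-joint arm with a two-finger parallel gripper is mounted at the origin on the work surface. World frame = base frame: x ahead of the robot, y to its left, z up, the work surface at z = 0. Lengths are in m, angles in rad, forces in N, time in s.
With the tool pointing down it reaches from about 0.375 to 0.9 m from the base axis. Payload 3.1 kg.
Tool frame: the origin (TCP) lies between the finger pads; the fingertips stand 14 mm ahead of it and the grasp point (between the pads) lies 5 mm behind it; z points along the fingers, y is the line along which they close (so a half turn about z gives the same grasp; the last joint's range is limited). The gripper opens to 87 mm and grips with 3 to 60 N. Pads are 19 mm wide; open, the fingers measure 117 mm over their backs; the gripper's body (75 mm by 190 mm) begins 51 mm behind the grasp point.
Start: joints at [1.095, 0.527, 1.433, -0, 1.181, -0.178], TCP at [0.183, 0.597, 0.237] pointing down, gripper open.
Joint ranges: [-3.08, 3.08], [-0.75, 2.2], [0.22, 2.44], [-1.43, 4.57], [0, 2.65], [-2.85, 2.85]. Speed limits (rad/s): [2.79, 2.79, 3.14, 3.14, 3.14, 3.14].

INTERFACE

Orientations are given as a 3x3 rotation matrix whose columns are the frame's x, y, z axes.
In Python, from workcell import bot, vision gives the robot as it stands.
- The arm moves only by the tool jog_arm, never from a script. Its argument "steps" is a list of rows, each an object with "offset": the shift along the tool's x, y, z in mm, a list of three; "delta_rot": the turn, a rotation vector about the tool's x, y, z in degrees, a list of three. A call has exactly 10 rows; each row is the pose to reach, as a shift and turn from the pose commanded when the call began, along the tool's axes at that moment; what a row does not reach only later rows make up. A row lasts 1/10 s, in which the tool goes at most 50 mm and 8.59 degrees, less where a joint would pass 70% of its speed; a pose out of reach is approached as far as the arm can. A call with a gripper value outside its range is refused whole. "gripper" is the opening, from 0 (shut) to 1 (fully open), set as the call begins (left out, the last holds). The fingers move at their own pace and stop on an object; the grip force is fixed at half the most. Time passes only in rows, so rows that repeat a pose let the fingers close, or fill a call up. It gives the time, the measured TCP pose, the force, the opening and the grip force at its end, in the units of the state.
- bot.get_state(): the state, without advancing time (a new reading comes with each control period).
- vision.get_image(name): name is "side" or "top"; returns (picture, depth): 480x640x3 uint8, red, green, blue; 480x640 float32, m along the optical axis (not along the pixel's ray), 0 where there is no reading.
- vision.camera_info(name): a dict with "mtx" (3x3 intrinsics, pixels), "R" (3x3) and "t" (3): a world point X has camera coordinates R X + t. Camera axes: x right, y down, z forward; pixel columns grow to the right and rows downward; lengths in m; the calibration is good to about 2 mm. A picture is of the moment at which its call begins. camera_info takes no time and is no camera call.
- bot.sign_off(): hands the job in; it is judged then, once.
The state is a dict: "t": time; "joint_positions": joint angles; "joint_velocities": joint speeds; "tau": joint torques, N m; "tool_pos": TCP position; "eef_rot": TCP orientation; "wrist_force": force on the tool from outside, world axes, zero at the start; "ft_torque": the same for the moment, N m; "width": opening from 0.0 (shut) to 1.0 (fully open); "gripper_force": force on a finger pad.
Only numpy, scipy, OpenCV 4.12 (cv2) and the standard library are available. Lean on these libraries where they do the work, as an engineer would, in place of code of your own. Each camera call takes 0.05 s, during which the arm holds its last target. There are 200 camera calls.

TASK

One of the two pots on the hob already has its blanching basket in; the other still has its lid on. Take that lid off and lay it flat in the middle of the wooden board, then lift the spare basket up off its hook and lower it into the pot you opened so that it stands level on the pot's floor. Keep the basket and the lid upright and do not drop either, leave the pots where they stand, and do not disturb the basket that is already in or the skimmer on the other hook.

Things in the scene. Friction and masses are not known exactly. Their poses are not given: they have to be found in the camera images.
- pot_1: Steel pot, loose, on one of the two zones of a 45 mm high black hob. 146 mm outside diameter, 95 mm high, wall 2.5 mm, floor 4 mm thick, 700 g. Two small loop handles reach 96 mm from its axis along its own +x and -x, 76 to 83 mm above its base. Origin: centre of its underside; z up. It carries either the lid or the fitted basket.
- pot_2: Second pot, the same in every way, about 210 mm beside pot_1.
- lid: Round steel lid, 154 mm across, about 250 g, on one of the pots. Origin: centre of the underside of its 132 mm wide lip, which drops 6 mm into the pot (or rests on the surface it is laid on). Flange 6 to 10 mm above the origin, low dome up to 20 mm, black round knob 36 mm in diameter from 26 to 50 mm above the origin.
- lid_knob (a point): Centre of the lid's black knob, 38 mm above the lid's origin.
- basket: The spare basket, hanging upright by its red grip on one of the stand's hooks. Round steel-wire body 116 mm across, 72 mm deep, about 250 g, flat base. Two wires rise from its rim at own +y and -y to a red grip on its centre line; 160 mm high in all. Origin: centre of the base; z up.
- basket_grip (a point): Point to pinch on the spare basket: centre line of its red grip, 147 mm above the base. The grip is a closed upright loop 40 mm wide along the basket's own y, 12 mm thick along its own x, from 104 to 160 mm above the base, with an opening 22 mm wide from 112 to 150 mm, through which the hook passes. Pinch it from above across the 40 mm.
- fitted_basket: An identical basket already standing in one of the pots: leave it there. Its red grip reaches up to 209 mm above the bench. Origin: centre of its base.
- board: Wooden chopping board, 240 mm (own x) by 200 mm (own y), 16 mm thick, fixed on the bench to the left or right of the hob. Origin: centre of its underside.
- stand: Utensil stand on the hob's other side, fixed: dark grey base plate 215 x 210 x 10 mm; at its back (own x = +90 mm) two posts and a 12 mm rail, top at 269 mm; two steel hooks come forward from the rail towards its own -x, at own y = +65 and -65 mm. Things hang turned like the stand. Origin: centre of the base's underside; z up.
- hook_1 (a point): Top of the seat of the hook at the stand's own +y side, 249 mm above the bench. Each hook is an 8 mm rod sloping gently down to the seat, then up at 45 degrees to a tip 12 mm farther forward (own -x) and 12 mm higher. To come off, a loop must rise 15 to 25 mm and then move 35 mm or more along the stand's own -x.
- hook_2 (a point): The same point of the hook at the stand's own -y side, 249 mm above the bench.
- skimmer: Steel skimmer on the other hook: perforated disc 86 mm across in its own y-z plane, straight handle, hanging loop 30 mm wide, 197 mm long in all, 120 g. Leave it hanging. Origin: 197 mm below the top of its loop, under the disc.
Not all that is in view belongs to the job. What is shaped like the lid but orange is not meant. Leave any yellow look-alike of the basket alone.

How it is judged:
By the outcome, as a careful person would: the job done as asked, in the order asked, and still so for the second after the job is handed in, with the robot touching nothing.
It also fails if it takes over 64 s, if anything falls off the work surface, if the arm or the gripper's body presses on something with over 40 N, if the wrist force passes 120 N, or if a joint passes its speed limit or range.

## Working session

There is one attempt and no reset: what is moved stays moved. The work goes in short steps, Python scripts to look and compute and a tool call to move; the robot and the scene stay as the last step left them, time stands still between calls to the robot, and variables do not carry over. Pictures are saved under pics/ and viewed, at most 10 in all, crops included, and the job is handed in when it is done.

Besides the shell and the picture viewer there is one more tool, called after ">>>" in YAML: its name, and indented under it one key for each argument. jog_arm: Moves the arm, as the interface text tells. Its arguments: {"type":"object","properties":{"steps":{"type":"array"},"gripper":{"type":"number"}},"required":["steps"]}

```bash
mkdir -p pics
cat > h.py <<'E'
from workcell import bot, vision
import numpy as np, cv2
def grab(n):
    p,d=vision.get_image(n); c=vision.camera_info(n); return p,d,c
def cloud(d,c):
    K=np.array(c["mtx"]);R=np.array(c["R"]);t=np.array(c["t"])
    v,u=np.mgrid[:480,:640]
    P=np.stack([(u-K[0,2])/K[0,0]*d,(v-K[1,2])/K[1,1]*d,d],-1)
    W=(P-t)@R; W[d==0]=np.nan; return W
E
python3 - <<'E'
from h import *
for n in("side","top"):
    p,d,c=grab(n); np.savez(n+'.npz',p=p,d=d)
    cv2.imwrite(f'pics/{n}0.png',p[:,:,::-1]); print(n,c)
print(bot.get_state())
E
```

```text
side {'mtx': array([[614.74527438,   0.        , 320.05690717],
       [  0.        , 614.74527438, 243.29762074],
       [  0.        ,   0.        ,   1.        ]]), 'R': array([[ 0.75189584, -0.6592423 ,  0.00722757],
       [-0.51165696, -0.59041139, -0.62419673],
       [ 0.41576412,  0.46563289, -0.78123377]]), 't': array([-0.38487873,  0.28319612,  1.8164066 ])}
top {'mtx': array([[480.29104639,   0.        , 327.05324202],
       [  0.        , 480.29104639, 234.85863799],
       [  0.        ,   0.        ,   1.        ]]), 'R': array([[-0.00838616, -0.99989896,  0.01147805],
       [-0.99452445,  0.00714427, -0.10425963],
       [ 0.10416709, -0.01228954, -0.99448388]]), 't': array([-0.07583953,  0.45235184,  1.31391931])}
{'t': 0.1, 'joint_positions': array([ 1.09448199e+00,  5.28379576e-01,  1.43377549e+00, -9.31639391e-06,
        1.18140844e+00, -1.78480877e-01]), 'joint_velocities': array([ 0.00035209, -0.00010921, -0.00448163, -0.00054025, -0.00081613,
       -0.00154919]), 'tau': array([ 3.78007974e-05, -4.40983379e+01, -1.77150679e+01,  6.34608348e-02,
        5.33315877e-02, -2.17293967e-05]), 'tool_pos': array([0.18307245, 0.59692081, 0.23566513]), 'eef_rot': array([[-9.55975389e-01,  2.93445484e-01, -8.95987743e-04],
       [ 2.93446654e-01,  9.55973839e-01, -1.75542641e-03],
       [ 3.41418888e-04, -1.94106906e-03, -9.99998058e-01]]), 'wrist_force': array([ 0.18978775, -0.08634122,  0.27176543]), 'ft_torque': array([0.0282247 , 0.03213227, 0.02914419]), 'gripper_force': 0.0, 'width': 0.9984181154088849}
```

View pics/side0.png

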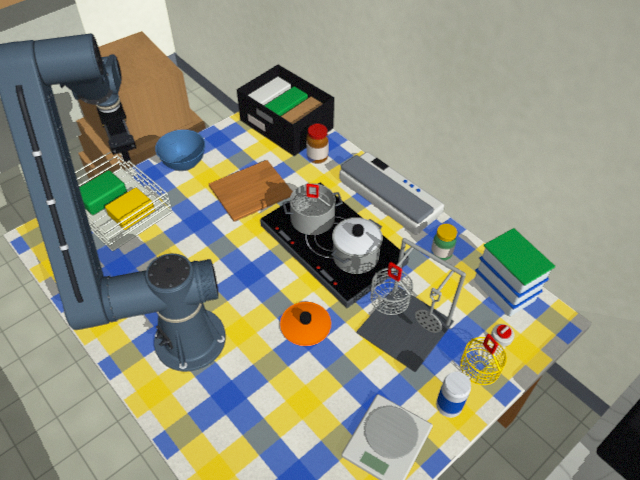

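View pics/top0.png

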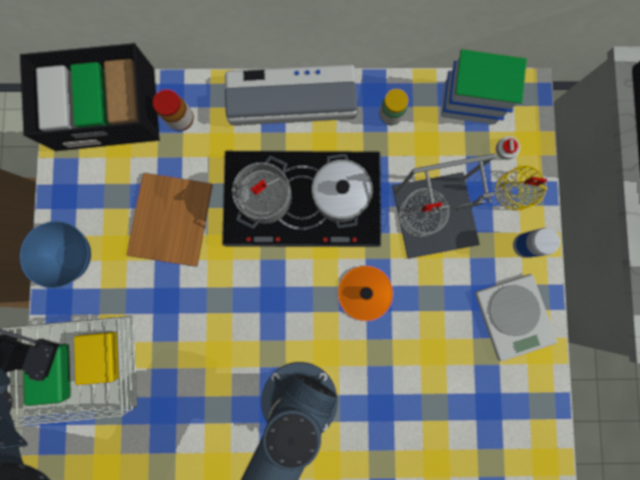

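The lid is on the right pot (top: knob at 343,187). The spare basket's red grip is at (431,207) on the stand's left hook, with the skimmer on the right one. The board is at (170,219), and the fitted basket's grip at (258,187). Next I measure these.

```bash
cat >> h.py <<'E'
def ray(c,u,v,z):
    K=np.array(c["mtx"]);R=np.array(c["R"]);t=np.array(c["t"])
    r=R.T@np.linalg.inv(K)@[u,v,1]; o=-R.T@t; return o+r*(z-o[2])/r[2]
def tri(px):
    A=[]
    for n,(u,v) in px.items():
        c=vision.camera_info(n);M=np.array(c["mtx"])@np.c_[c["R"],c["t"]]
        A+=[u*M[2]-M[0],v*M[2]-M[1]]
    A=np.array(A); return np.linalg.lstsq(A[:,:3],-A[:,3],rcond=None)[0]
def comps(m,lo=15):
    n,l,s,ce=cv2.connectedComponentsWithStats(m.astype(np.uint8)); return [(l==i,s[i],ce[i]) for i in range(1,n) if s[i,4]>=lo]
E
python3 - <<'E'
from h import *
np.set_printoptions(precision=4,suppress=True)
D={n:np.load(n+'.npz') for n in("side","top")}
W={n:cloud(D[n]['d'],vision.camera_info(n)) for n in D}
for n in D:
    p=D[n]['p'];h=cv2.cvtColor(p,cv2.COLOR_RGB2HSV);w=W[n];c=vision.camera_info(n)
    red=((h[...,0]<6)|(h[...,0]>174))&(h[...,1]>170)&(h[...,2]>90)
    for m,s,ce in comps(red):
        q=w[m]; print(n,'red',ce,s,np.nanmedian(q,0),np.nanmin(q,0),np.nanmax(q,0))
        if 20<s[4]<400: print('   rect',cv2.minAreaRect(np.argwhere(m)[:,::-1].astype(np.float32)))
    blk=(p.max(2)<60)
    for m,s,ce in comps(blk):
        if s[4]<400: print(n,'blk',ce,s,np.nanmedian(w[m],0))
    x,y,z=w[...,0],w[...,1],w[...,2]
    bd=(abs(z-.016)<.006)&(h[...,0]<20)&(h[...,1]>90)&(y>.15)&(y<.6)&(x>.3)
    for m,s,ce in comps(bd,300):
        pts=np.argwhere(m)[:,::-1].astype(np.float32); bx=cv2.boxPoints(cv2.minAreaRect(pts))
        P=np.array([ray(c,u,v,.016) for u,v in bx]);print(n,'board',P.mean(0),P[:,:2].tolist())
    st=(abs(z-.010)<.006)&(h[...,1]<60)&(h[...,2]<110)&(x>.3)&(y<-.15)&(y>-.6)
    for m,s,ce in comps(st,300):
        P=np.array([ray(c,u,v,.01) for v,u in np.argwhere(m)])[:,:2].astype(np.float32)
        print(n,'stand',cv2.minAreaRect(P))
    lid=(z>.130)&(z<.16)&(h[...,1]<60)&(x>.4)&(y<.02)&(y>-.2)
    for m,s,ce in comps(lid,200):
        P=w[m];print(n,'lid',len(P),np.nanmin(P,0),np.nanmax(P,0),cv2.minEnclosingCircle(P[:,:2].astype(np.float32)))
    hk=(z>.24)&(z<.29)&(y<-.2)&(y>-.6)&(x>.35)
    for m,s,ce in comps(hk,10):
        P=w[m];print(n,'high',ce,s,np.median(P,0),P.min(0),P.max(0))
E
```

```text
side red [317.2172 130.8607] [308 123  20  16 244] [0.7951 0.3377 0.1289] [0.7596 0.304  0.0803] [0.8584 0.4103 0.1381]
   rect ((317.5, 130.5), (19.0, 15.0), 0.0)
side red [312.2447 190.3936] [307 184  12  14  94] [0.5529 0.088  0.1877] [0.539  0.0706 0.1542] [0.5681 0.1034 0.2155]
   rect ((312.5, 190.5), (13.0, 11.0), 90.0)
side red [394.1374 271.1603] [388 262  14  19 131] [ 0.4932 -0.3257  0.237 ] [ 0.4847 -0.3466  0.0353] [ 0.6293 -0.2035  0.267 ]
   rect ((394.0000305175781, 271.0), (16.099689483642578, 13.416406631469727), 26.56505012512207)
side red [503.2973 331.5225] [497 325  14  13 111] [ 0.6956 -0.6047  0.0388] [ 0.6759 -0.6221  0.0279] [ 0.7165 -0.5789  0.0477]
   rect ((503.5, 331.0), (12.0, 13.0), 90.0)
side red [489.9915 343.5043] [484 334  14  19 117] [ 0.5751 -0.621   0.1406] [ 0.5647 -0.642   0.1055] [ 0.5829 -0.6021  0.1646]
   rect ((490.0000305175781, 343.5), (16.26345443725586, 12.020814895629883), 45.0)
side blk [118.3077  68.2692] [116  59   5  19  26] [0.2283 0.55   0.5441]
side blk [ 26.1447 116.9404] [ 16  86  23  65 235] [-0.1076  0.2626  0.7266]
side b
[... 4288 characters left out ...]
], [0.6005883990268404, 0.24615568257739856], [0.3654825715117733, 0.28326697562490305]]
top stand ((0.5079922676086426, -0.3861801028251648), (0.21310779452323914, 0.21222738921642303), 10.696629524230957)
top stand ((0.5765079259872437, -0.3046906590461731), (0.06832870841026306, 0.13333801925182343), 44.34908676147461)
top stand ((0.4908634424209595, -0.3564333915710449), (0.060315314680337906, 0.09730686247348785), 9.12752628326416)
top lid 2573 [ 0.4814 -0.1945  0.1368] [ 0.6344 -0.0428  0.1593] ((0.5587443113327026, -0.11826424300670624), 0.07762135565280914)
top high [454.6659 175.9693] [410 153  87  60 880] [ 0.5775 -0.3632  0.2624] [ 0.4777 -0.4712  0.2405] [ 0.6156 -0.2739  0.2733]
```

Run:
```python
from h import *
D={n:np.load(n+'.npz')['p'] for n in("side","top")}
a=cv2.resize(D['top'][145:260,215:515,::-1],None,fx=2.6,fy=2.6,interpolation=2)
b=cv2.resize(D['side'][170:370,270:530,::-1],None,fx=1.45,fy=1.45,interpolation=2)
o=np.zeros((600,800,3),np.uint8); o[:a.shape[0],:a.shape[1]]=a; o[300:300+b.shape[0],:b.shape[1]]=b
cv2.imwrite('pics/z.png',o)
```

```text
(no output)
```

View pics/z.png

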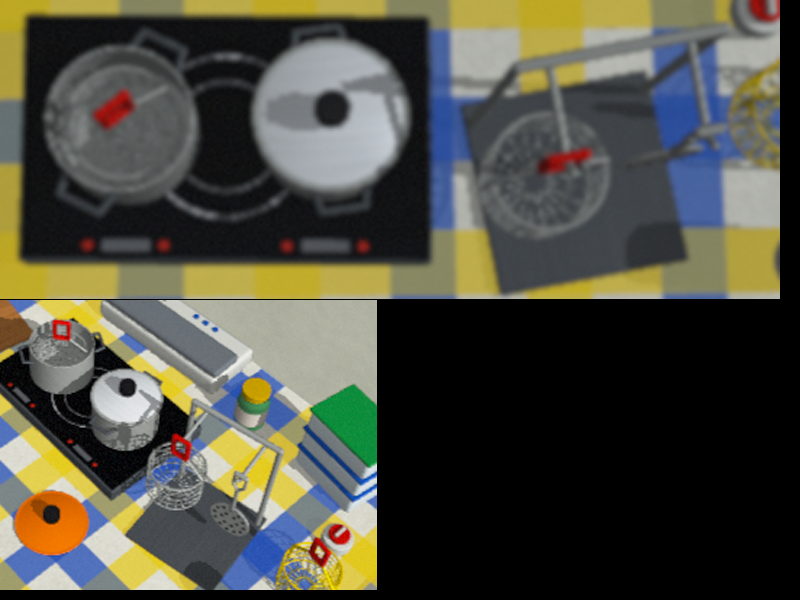

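```bash
cat >> h.py <<'E'
from scipy.spatial.transform import Rotation as Ro
def go(p,yaw=None,s=None):
    "tool-frame offset (mm) and rotvec (deg) to TCP p with closing axis at yaw"
    s=s or bot.get_state(); R=np.array(s['eef_rot'])
    d=R.T@(np.array(p)-s['tool_pos'])*1000
    rv=np.zeros(3)
    if yaw is not None:
        a=np.radians(yaw); y=np.array([np.cos(a),np.sin(a),0]); z=np.array([0,0,-1.])
        T=np.c_[np.cross(y,z),y,z]; rv=Ro.from_matrix(R.T@T).as_rotvec(degrees=True)
    print('off',np.round(d,1),'rot',np.round(rv,1))
E
python3 - <<'E'
from h import *
np.set_printoptions(precision=4,suppress=True)
print('knob',tri({'top':(342,186.5),'side':(357.34,229.9)}))
print('knob ray',ray(vision.camera_info('top'),342,186.5,.178),ray(vision.camera_info('side'),357.34,229.9,.176))
print('grip',tri({'top':(432.1,206),'side':(394.14,271.16)}))
print('fit',tri({'top':(258.6,186.9),'side':(312.24,190.4)}))
D=np.load('top.npz');w=cloud(D['d'],vision.camera_info('top'));
for z0,z1 in((.135,.146),(.128,.150)):
    m=(w[...,2]>z0)&(w[...,2]<z1)&(abs(w[...,0]-.558)<.09)&(abs(w[...,1]+.117)<.085)
    P=w[m][:,:2]; r=np.hypot(*(P-[.558,-.117]).T); P=P[r>.06]
    A=np.c_[2*P,np.ones(len(P))];x=np.linalg.lstsq(A,(P**2).sum(1),rcond=None)[0];print(len(P),x[:2],np.sqrt(x[2]+x[0]**2+x[1]**2))
go([.557,-.1165,.33],80)
E
```

```text
knob [ 0.5582 -0.1162  0.1709]
knob ray [ 0.5565 -0.1157  0.178 ] [ 0.5553 -0.1192  0.176 ]
grip [ 0.4958 -0.3256  0.233 ]
fit [0.5567 0.0912 0.1798]
679 [ 0.5588 -0.1179] 0.0701215694198776
1054 [ 0.5583 -0.1177] 0.0695961102210529
off [-566.8 -572.5  -93.4] rot [-0.1 -0.  -7.1]
```

>>> jog_arm:
  steps:
    - {"offset": [-10, -10, -30], "delta_rot": [0, 0, 0]}
    - {"offset": [-30, -30, -60], "delta_rot": [0, 0, 0]}
    - {"offset": [-55, -55, -90], "delta_rot": [0, 0, -1]}
    - {"offset": [-85, -85, -93], "delta_rot": [0, 0, -2]}
    - {"offset": [-115, -115, -93], "delta_rot": [0, 0, -3]}
    - {"offset": [-147, -147, -93], "delta_rot": [0, 0, -4]}
    - {"offset": [-180, -180, -93], "delta_rot": [0, 0, -5]}
    - {"offset": [-213, -214, -93], "delta_rot": [0, 0, -6]}
    - {"offset": [-246, -248, -93], "delta_rot": [0, 0, -7]}
    - {"offset": [-280, -282, -93], "delta_rot": [0, 0, -7]}
  gripper: 1.0

```text
t: 1.1
tool_pos: [0.3684, 0.244, 0.3294]
eef_rot: [[-0.985, 0.174, -0.0], [0.174, 0.985, -0.0], [0.0, -0.0, -1.0]]
wrist_force: [-0.1, 0.1, -1.0]
width: 1.0
gripper_force: 0.0
```

```bash
python3 -c "
from h import *
go([.5575,-.117,.33],80)"
```

```text
off [-249.  -322.5   -0.6] rot [-0. -0. -0.]
```

>>> jog_arm:
  steps:
    - {"offset": [-20, -26, 0], "delta_rot": [0, 0, 0]}
    - {"offset": [-46, -60, 0], "delta_rot": [0, 0, 0]}
    - {"offset": [-75, -97, 0], "delta_rot": [0, 0, 0]}
    - {"offset": [-105, -136, 0], "delta_rot": [0, 0, 0]}
    - {"offset": [-135, -175, 0], "delta_rot": [0, 0, 0]}
    - {"offset": [-165, -214, 0], "delta_rot": [0, 0, 0]}
    - {"offset": [-195, -253, 0], "delta_rot": [0, 0, 0]}
    - {"offset": [-222, -287, 0], "delta_rot": [0, 0, 0]}
    - {"offset": [-240, -311, 20], "delta_rot": [0, 0, 0]}
    - {"offset": [-249, -322, 50], "delta_rot": [0, 0, 0]}

```text
t: 2.1
tool_pos: [0.5597, -0.1185, 0.2802]
eef_rot: [[-0.984, 0.177, 0.005], [0.177, 0.984, -0.003], [-0.006, -0.002, -1.0]]
wrist_force: [0.9, -0.1, 0.6]
width: 0.998
gripper_force: 0.0
```

```bash
python3 -c "
from h import *
go([.5575,-.117,.171],80)"
```

```text
off [  3.    1.3 109.2] rot [-0.1  0.3 -0.2]
```

>>> jog_arm:
  steps:
    - {"offset": [0, 0, 8], "delta_rot": [0, 0, 0]}
    - {"offset": [0, 0, 22], "delta_rot": [0, 0, 0]}
    - {"offset": [0, 0, 38], "delta_rot": [0, 0, 0]}
    - {"offset": [0, 0, 54], "delta_rot": [0, 0, 0]}
    - {"offset": [0, 0, 70], "delta_rot": [0, 0, 0]}
    - {"offset": [0, 0, 84], "delta_rot": [0, 0, 0]}
    - {"offset": [0, 0, 94], "delta_rot": [0, 0, 0]}
    - {"offset": [0, 0, 102], "delta_rot": [0, 0, 0]}
    - {"offset": [0, 0, 107], "delta_rot": [0, 0, 0]}
    - {"offset": [0, 0, 108], "delta_rot": [0, 0, 0]}

```text
t: 3.1
tool_pos: [0.557, -0.1145, 0.1713]
eef_rot: [[-0.985, 0.175, -0.001], [0.175, 0.985, 0.0], [0.001, 0.0, -1.0]]
wrist_force: [-0.8, -0.3, 0.3]
width: 1.001
gripper_force: 0.0
```

>>> jog_arm:
  steps:
    - {"offset": [0, 0, 0], "delta_rot": [0, 0, 0]}
    - {"offset": [0, 0, 0], "delta_rot": [0, 0, 0]}
    - {"offset": [0, 0, 0], "delta_rot": [0, 0, 0]}
    - {"offset": [0, 0, 0], "delta_rot": [0, 0, 0]}
    - {"offset": [0, 0, 0], "delta_rot": [0, 0, 0]}
    - {"offset": [0, 0, 0], "delta_rot": [0, 0, 0]}
    - {"offset": [0, 0, 0], "delta_rot": [0, 0, 0]}
    - {"offset": [0, 0, 0], "delta_rot": [0, 0, 0]}
    - {"offset": [0, 0, 0], "delta_rot": [0, 0, 0]}
    - {"offset": [0, 0, 0], "delta_rot": [0, 0, 0]}
  gripper: 0.0

```text
t: 4.1
tool_pos: [0.5572, -0.1151, 0.1716]
eef_rot: [[-0.985, 0.175, 0.0], [0.175, 0.985, -0.0], [-0.0, -0.0, -1.0]]
wrist_force: [-0.1, -2.0, -0.1]
width: 0.406
gripper_force: 30.0
```

>>> jog_arm:
  steps:
    - {"offset": [0, 0, -2], "delta_rot": [0, 0, 0]}
    - {"offset": [0, 0, -6], "delta_rot": [0, 0, 0]}
    - {"offset": [0, 0, -14], "delta_rot": [0, 0, 0]}
    - {"offset": [0, 0, -28], "delta_rot": [0, 0, 0]}
    - {"offset": [0, 0, -46], "delta_rot": [0, 0, 0]}
    - {"offset": [0, 0, -66], "delta_rot": [0, 0, 0]}
    - {"offset": [0, 0, -86], "delta_rot": [0, 0, 0]}
    - {"offset": [0, 0, -106], "delta_rot": [0, 0, 0]}
    - {"offset": [0, 0, -121], "delta_rot": [0, 0, 0]}
    - {"offset": [0, 0, -130], "delta_rot": [0, 0, 0]}

```text
t: 5.1
tool_pos: [0.5576, -0.1148, 0.3036]
eef_rot: [[-0.985, 0.175, 0.003], [0.175, 0.985, -0.001], [-0.003, -0.0, -1.0]]
wrist_force: [-0.6, 0.5, -2.5]
width: 0.408
gripper_force: 30.0
```

```bash
python3 -c "
from h import *
go([.501,.362,.31],80)"
```

```text
off [139.  459.6  -7. ] rot [-0.   0.2 -0.1]
```

>>> jog_arm:
  steps:
    - {"offset": [2, 6, -2], "delta_rot": [0, 0, 0]}
    - {"offset": [6, 20, -5], "delta_rot": [0, 0, 0]}
    - {"offset": [12, 40, -8], "delta_rot": [0, 0, 0]}
    - {"offset": [20, 65, -8], "delta_rot": [0, 0, 0]}
    - {"offset": [28, 92, -8], "delta_rot": [0, 0, 0]}
    - {"offset": [36, 120, -8], "delta_rot": [0, 0, 0]}
    - {"offset": [45, 148, -8], "delta_rot": [0, 0, 0]}
    - {"offset": [53, 176, -8], "delta_rot": [0, 0, 0]}
    - {"offset": [62, 204, -8], "delta_rot": [0, 0, 0]}
    - {"offset": [70, 232, -8], "delta_rot": [0, 0, 0]}

```text
t: 6.1
tool_pos: [0.527, 0.1282, 0.3085]
eef_rot: [[-0.985, 0.174, -0.003], [0.174, 0.985, 0.001], [0.003, 0.0, -1.0]]
wrist_force: [0.9, -0.6, -3.3]
width: 0.408
gripper_force: 30.0
```

>>> jog_arm:
  steps:
    - {"offset": [9, 28, 0], "delta_rot": [0, 0, 0]}
    - {"offset": [17, 56, 0], "delta_rot": [0, 0, 0]}
    - {"offset": [25, 84, 0], "delta_rot": [0, 0, 0]}
    - {"offset": [34, 112, 0], "delta_rot": [0, 0, 0]}
    - {"offset": [42, 140, 0], "delta_rot": [0, 0, 0]}
    - {"offset": [50, 166, 0], "delta_rot": [0, 0, 0]}
    - {"offset": [57, 190, 0], "delta_rot": [0, 0, 0]}
    - {"offset": [63, 209, 0], "delta_rot": [0, 0, 0]}
    - {"offset": [67, 222, 0], "delta_rot": [0, 0, 0]}
    - {"offset": [69, 228, 0], "delta_rot": [0, 0, 0]}

```text
t: 7.1
tool_pos: [0.4993, 0.3638, 0.3086]
eef_rot: [[-0.985, 0.173, -0.002], [0.173, 0.985, -0.001], [0.002, -0.001, -1.0]]
wrist_force: [0.0, -0.7, -2.6]
width: 0.402
gripper_force: 30.0
```

Run:
```python
from h import *
go([.501,.362,.055],80)
p,d,c=grab('top'); print(bot.get_state()['wrist_force'],bot.get_state()['tool_pos'])
w=cloud(d,c); np.savez('top1.npz',p=p,d=d)
np.set_printoptions(precision=4,suppress=True)
# pot rim at z=.140
m=(w[...,2]>.128)&(w[...,2]<.147)&(abs(w[...,0]-.558)<.1)&(abs(w[...,1]+.117)<.085)
P=w[m][:,:2]; r=np.hypot(*(P-[.5575,-.1165]).T); P=P[(r>.06)&(r<.08)]
A=np.c_[2*P,np.ones(len(P))];x=np.linalg.lstsq(A,(P**2).sum(1),rcond=None)[0];print(len(P),x[:2],np.sqrt(x[2]+x[0]**2+x[1]**2))
cv2.imwrite('pics/t1.png',p[:,:,::-1])
```

```text
off [ -2.5  -1.3 253.6] rot [-0.1 -0.1  0. ]
[ 0.27562177  0.8934797  -2.3574381 ] [0.4995376  0.36405545 0.30880286]
275 [ 0.5577 -0.1177] 0.07136024898367806
```

View pics/t1.png

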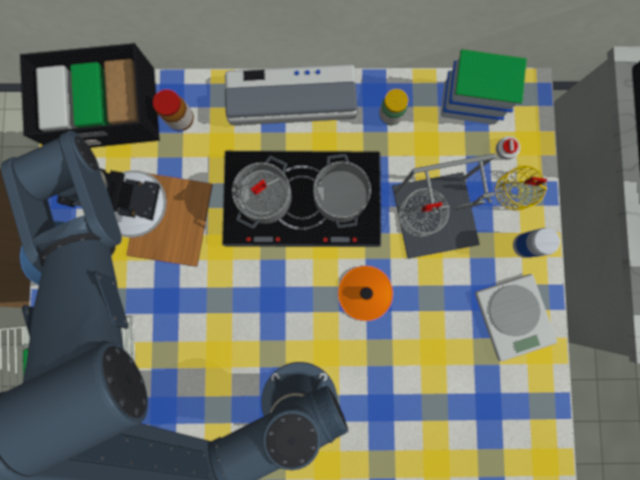

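Lid hangs level in the gripper, above the board but raised (parallax puts it at 138,200). The opened pot sits at (342,192) and hasn't moved. Lowering now.

>>> jog_arm:
  steps:
    - {"offset": [0, 0, 8], "delta_rot": [0, 0, 0]}
    - {"offset": [-1, -1, 24], "delta_rot": [0, 0, 0]}
    - {"offset": [-2, -1, 48], "delta_rot": [0, 0, 0]}
    - {"offset": [-2, -1, 78], "delta_rot": [0, 0, 0]}
    - {"offset": [-2, -1, 110], "delta_rot": [0, 0, 0]}
    - {"offset": [-2, -1, 142], "delta_rot": [0, 0, 0]}
    - {"offset": [-2, -1, 174], "delta_rot": [0, 0, 0]}
    - {"offset": [-2, -1, 202], "delta_rot": [0, 0, 0]}
    - {"offset": [-2, -1, 225], "delta_rot": [0, 0, 0]}
    - {"offset": [-2, -1, 238], "delta_rot": [0, 0, 0]}

```text
t: 8.15
tool_pos: [0.5015, 0.3592, 0.069]
eef_rot: [[-0.984, 0.176, -0.004], [0.176, 0.984, -0.002], [0.003, -0.003, -1.0]]
wrist_force: [-0.4, 0.3, -1.9]
width: 0.4
gripper_force: 30.0
```

>>> jog_arm:
  steps:
    - {"offset": [0, 0, 4], "delta_rot": [0, 0, 0]}
    - {"offset": [0, 0, 7], "delta_rot": [0, 0, 0]}
    - {"offset": [0, 0, 9], "delta_rot": [0, 0, 0]}
    - {"offset": [0, 0, 11], "delta_rot": [0, 0, 0]}
    - {"offset": [0, 0, 12], "delta_rot": [0, 0, 0]}
    - {"offset": [0, 0, 13], "delta_rot": [0, 0, 0]}
    - {"offset": [0, 0, 14], "delta_rot": [0, 0, 0]}
    - {"offset": [0, 0, 15], "delta_rot": [0, 0, 0]}
    - {"offset": [0, 0, 15], "delta_rot": [0, 0, 0]}
    - {"offset": [0, 0, 15], "delta_rot": [0, 0, 0]}

```text
t: 9.15
tool_pos: [0.5025, 0.3611, 0.0565]
eef_rot: [[-0.985, 0.175, -0.0], [0.175, 0.985, -0.0], [0.0, -0.0, -1.0]]
wrist_force: [-0.3, -0.4, -2.2]
width: 0.407
gripper_force: 30.0
```

>>> jog_arm:
  steps:
    - {"offset": [0, 0, 0.5], "delta_rot": [0, 0, 0]}
    - {"offset": [0, 0, 1], "delta_rot": [0, 0, 0]}
    - {"offset": [0, 0, 1.5], "delta_rot": [0, 0, 0]}
    - {"offset": [0, 0, 2], "delta_rot": [0, 0, 0]}
    - {"offset": [0, 0, 2.5], "delta_rot": [0, 0, 0]}
    - {"offset": [0, 0, 3], "delta_rot": [0, 0, 0]}
    - {"offset": [0, 0, 3], "delta_rot": [0, 0, 0]}
    - {"offset": [0, 0, 3], "delta_rot": [0, 0, 0]}
    - {"offset": [0, 0, 3], "delta_rot": [0, 0, 0]}
    - {"offset": [0, 0, 3], "delta_rot": [0, 0, 0]}

```text
t: 10.15
tool_pos: [0.5025, 0.3611, 0.0536]
eef_rot: [[-0.985, 0.175, 0.0], [0.175, 0.985, 0.0], [-0.0, 0.0, -1.0]]
wrist_force: [-0.1, 0.6, -0.9]
width: 0.404
gripper_force: 30.0
```

>>> jog_arm:
  steps:
    - {"offset": [0, 0, 0.5], "delta_rot": [0, 0, 0]}
    - {"offset": [0, 0, 0.5], "delta_rot": [0, 0, 0]}
    - {"offset": [0, 0, 0.5], "delta_rot": [0, 0, 0]}
    - {"offset": [0, 0, 0.5], "delta_rot": [0, 0, 0]}
    - {"offset": [0, 0, 0.5], "delta_rot": [0, 0, 0]}
    - {"offset": [0, 0, 0.5], "delta_rot": [0, 0, 0]}
    - {"offset": [0, 0, 0.5], "delta_rot": [0, 0, 0]}
    - {"offset": [0, 0, 0.5], "delta_rot": [0, 0, 0]}
    - {"offset": [0, 0, 0.5], "delta_rot": [0, 0, 0]}
    - {"offset": [0, 0, 0.5], "delta_rot": [0, 0, 0]}

```text
t: 11.15
tool_pos: [0.5025, 0.3611, 0.0536]
eef_rot: [[-0.985, 0.175, 0.0], [0.175, 0.985, 0.0], [-0.0, 0.0, -1.0]]
wrist_force: [-1.6, -1.5, 5.8]
width: 0.406
gripper_force: 30.0
```

>>> jog_arm:
  steps:
    - {"offset": [0, 0, 0], "delta_rot": [0, 0, 0]}
    - {"offset": [0, 0, 0], "delta_rot": [0, 0, 0]}
    - {"offset": [0, 0, 0], "delta_rot": [0, 0, 0]}
    - {"offset": [0, 0, 0], "delta_rot": [0, 0, 0]}
    - {"offset": [0, 0, 0], "delta_rot": [0, 0, 0]}
    - {"offset": [0, 0, 0], "delta_rot": [0, 0, 0]}
    - {"offset": [0, 0, 0], "delta_rot": [0, 0, 0]}
    - {"offset": [0, 0, 0], "delta_rot": [0, 0, 0]}
    - {"offset": [0, 0, 0], "delta_rot": [0, 0, 0]}
    - {"offset": [0, 0, 0], "delta_rot": [0, 0, 0]}
  gripper: 1.0

```text
t: 12.15
tool_pos: [0.5025, 0.361, 0.0531]
eef_rot: [[-0.985, 0.175, 0.0], [0.175, 0.985, -0.0], [-0.0, -0.0, -1.0]]
wrist_force: [-0.6, -0.3, 0.3]
width: 0.997
gripper_force: 0.0
```

>>> jog_arm:
  steps:
    - {"offset": [0, 0, -6], "delta_rot": [0, 0, 0]}
    - {"offset": [0, 0, -18], "delta_rot": [0, 0, 0]}
    - {"offset": [0, 0, -38], "delta_rot": [0, 0, 0]}
    - {"offset": [0, 0, -68], "delta_rot": [0, 0, 0]}
    - {"offset": [0, 0, -103], "delta_rot": [0, 0, 0]}
    - {"offset": [0, 0, -143], "delta_rot": [0, 0, 0]}
    - {"offset": [0, 0, -183], "delta_rot": [0, 0, 0]}
    - {"offset": [0, 0, -223], "delta_rot": [0, 0, 0]}
    - {"offset": [0, 0, -258], "delta_rot": [0, 0, 0]}
    - {"offset": [0, 0, -283], "delta_rot": [0, 0, 0]}

```text
t: 13.15
tool_pos: [0.5029, 0.3613, 0.3406]
eef_rot: [[-0.985, 0.175, 0.005], [0.175, 0.985, 0.002], [-0.004, 0.003, -1.0]]
wrist_force: [0.8, -0.4, -0.5]
width: 1.001
gripper_force: 0.0
```

```bash
python3 -c "
from h import *
go([.495,-.3245,.335],100.8)"
```

```text
off [-112.  -676.7    3.9] rot [  0.1   0.3 -20.9]
```

>>> jog_arm:
  steps:
    - {"offset": [-2, -12, 0], "delta_rot": [0, 0, 0]}
    - {"offset": [-6, -36, 0], "delta_rot": [0, 0, -1]}
    - {"offset": [-11, -68, 0], "delta_rot": [0, 0, -2]}
    - {"offset": [-17, -106, 0], "delta_rot": [0, 0, -3]}
    - {"offset": [-24, -146, 0], "delta_rot": [0, 0, -4]}
    - {"offset": [-31, -186, 0], "delta_rot": [0, 0, -5]}
    - {"offset": [-37, -226, 0], "delta_rot": [0, 0, -6]}
    - {"offset": [-44, -266, 0], "delta_rot": [0, 0, -7]}
    - {"offset": [-51, -306, 0], "delta_rot": [0, 0, -8]}
    - {"offset": [-57, -346, 0], "delta_rot": [0, 0, -10]}

```text
t: 14.15
tool_pos: [0.4967, 0.0086, 0.3354]
eef_rot: [[-1.0, 0.0, -0.001], [0.0, 1.0, 0.0], [0.001, 0.0, -1.0]]
wrist_force: [0.5, -0.7, -0.1]
width: 1.0
gripper_force: 0.0
```

Run:
```python
from h import *
go([.495,-.3245,.335],100.8)
```

```text
off [   1.7 -333.1    0.4] rot [  0.   -0.1 -10.8]
```

>>> jog_arm:
  steps:
    - {"offset": [0, -40, 0], "delta_rot": [0, 0, -1]}
    - {"offset": [0, -80, 0], "delta_rot": [0, 0, -3]}
    - {"offset": [0, -120, 0], "delta_rot": [0, 0, -5]}
    - {"offset": [1, -160, 0], "delta_rot": [0, 0, -7]}
    - {"offset": [1, -200, 0], "delta_rot": [0, 0, -9]}
    - {"offset": [1, -238, 0], "delta_rot": [0, 0, -10]}
    - {"offset": [2, -272, 0], "delta_rot": [0, 0, -10.8]}
    - {"offset": [2, -302, 0], "delta_rot": [0, 0, -10.8]}
    - {"offset": [2, -323, 0], "delta_rot": [0, 0, -10.8]}
    - {"offset": [2, -333, 0], "delta_rot": [0, 0, -10.8]}

```text
t: 15.15
tool_pos: [0.4949, -0.3241, 0.3353]
eef_rot: [[-0.983, -0.184, -0.001], [-0.184, 0.983, 0.001], [0.001, 0.001, -1.0]]
wrist_force: [-0.4, 1.1, 0.6]
width: 1.003
gripper_force: 0.0
```

>>> jog_arm:
  steps:
    - {"offset": [0, 0, 5], "delta_rot": [0, 0, 0]}
    - {"offset": [0, 0, 12], "delta_rot": [0, 0, 0]}
    - {"offset": [0, 0, 20], "delta_rot": [0, 0, 0]}
    - {"offset": [0, 0, 28], "delta_rot": [0, 0, 0]}
    - {"offset": [0, 0, 34], "delta_rot": [0, 0, 0]}
    - {"offset": [0, 0, 38], "delta_rot": [0, 0, 0]}
    - {"offset": [0, 0, 40], "delta_rot": [0, 0, 0]}
    - {"offset": [0, 0, 40], "delta_rot": [0, 0, 0]}
    - {"offset": [0, 0, 40], "delta_rot": [0, 0, 0]}
    - {"offset": [0, 0, 40], "delta_rot": [0, 0, 0]}

```text
t: 16.15
tool_pos: [0.4959, -0.3228, 0.2964]
eef_rot: [[-0.983, -0.186, 0.001], [-0.186, 0.983, -0.001], [-0.0, -0.001, -1.0]]
wrist_force: [0.3, -0.2, 0.4]
width: 1.005
gripper_force: 0.0
```

Run:
```python
from h import *
np.set_printoptions(precision=4,suppress=True)
go([.495,-.3245,.241],100.8)
o=[]
for n in('side','top'):
    p,d,c=grab(n);w=cloud(d,c);h=cv2.cvtColor(p,cv2.COLOR_RGB2HSV)
    red=((h[...,0]<6)|(h[...,0]>174))&(h[...,1]>170)&(h[...,2]>90)
    for m,s,ce in comps(red,10):
        q=w[m];md=np.nanmedian(q,0)
        if md[2]>.15: print(n,ce,s,md,np.nanpercentile(q,5,0),np.nanpercentile(q,95,0))
    if n=='side': o.append(p[170:370,270:530])
    else: o.append(p[140:340,100:360]); 
a=[cv2.resize(i[:,:,::-1],None,fx=1.5,fy=1.5,interpolation=2) for i in o]
cv2.imwrite('pics/s2.png',np.hstack(a))
```

```text
off [ 1.3 -1.5 55.4] rot [-0.   0.  -0.1]
side [312.2418 190.2967] [307 184  12  14  91] [0.5543 0.0874 0.1882] [0.5413 0.0718 0.1566] [0.5655 0.101  0.2127]
side [393.9924 271.1061] [388 262  14  19 132] [ 0.4936 -0.3241  0.2358] [ 0.4866 -0.3446  0.2055] [ 0.5008 -0.3084  0.2593]
top [258.9255 186.6383] [252 180  14  13  94] [0.5569 0.0903 0.1984] [0.544  0.0771 0.1591] [0.5649 0.101  0.2106]
```

View pics/s2.png

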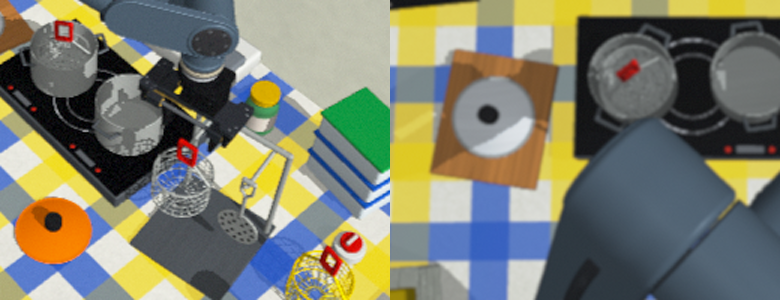

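Lid lies flat and centred on the board (right half, 493,117). The gripper is straddled above the red grip (left half, 187,152). Descending.

>>> jog_arm:
  steps:
    - {"offset": [1, -1, 4], "delta_rot": [0, 0, 0]}
    - {"offset": [1, -2, 11], "delta_rot": [0, 0, 0]}
    - {"offset": [1, -2, 19], "delta_rot": [0, 0, 0]}
    - {"offset": [1, -2, 27], "delta_rot": [0, 0, 0]}
    - {"offset": [1, -2, 35], "delta_rot": [0, 0, 0]}
    - {"offset": [1, -2, 42], "delta_rot": [0, 0, 0]}
    - {"offset": [1, -2, 48], "delta_rot": [0, 0, 0]}
    - {"offset": [1, -2, 52], "delta_rot": [0, 0, 0]}
    - {"offset": [1, -2, 54], "delta_rot": [0, 0, 0]}
    - {"offset": [1, -2, 55], "delta_rot": [0, 0, 0]}

```text
t: 17.25
tool_pos: [0.4953, -0.3248, 0.241]
eef_rot: [[-0.982, -0.186, 0.0], [-0.186, 0.982, -0.0], [-0.0, -0.0, -1.0]]
wrist_force: [0.4, 0.4, -0.7]
width: 0.999
gripper_force: 0.0
```

>>> jog_arm:
  steps:
    - {"offset": [0, 0, 0], "delta_rot": [0, 0, 0]}
    - {"offset": [0, 0, 0], "delta_rot": [0, 0, 0]}
    - {"offset": [0, 0, 0], "delta_rot": [0, 0, 0]}
    - {"offset": [0, 0, 0], "delta_rot": [0, 0, 0]}
    - {"offset": [0, 0, 0], "delta_rot": [0, 0, 0]}
    - {"offset": [0, 0, 0], "delta_rot": [0, 0, 0]}
    - {"offset": [0, 0, 0], "delta_rot": [0, 0, 0]}
    - {"offset": [0, 0, 0], "delta_rot": [0, 0, 0]}
    - {"offset": [0, 0, 0], "delta_rot": [0, 0, 0]}
    - {"offset": [0, 0, 0], "delta_rot": [0, 0, 0]}
  gripper: 0.0

```text
t: 18.25
tool_pos: [0.4953, -0.3249, 0.2411]
eef_rot: [[-0.982, -0.186, 0.0], [-0.186, 0.982, -0.0], [-0.0, -0.0, -1.0]]
wrist_force: [0.3, -0.0, 0.4]
width: 0.453
gripper_force: 30.0
```

>>> jog_arm:
  steps:
    - {"offset": [0, 0, -2], "delta_rot": [0, 0, 0]}
    - {"offset": [0, 0, -4], "delta_rot": [0, 0, 0]}
    - {"offset": [0, 0, -7], "delta_rot": [0, 0, 0]}
    - {"offset": [0, 0, -10], "delta_rot": [0, 0, 0]}
    - {"offset": [0, 0, -13], "delta_rot": [0, 0, 0]}
    - {"offset": [0, 0, -16], "delta_rot": [0, 0, 0]}
    - {"offset": [0, 0, -18], "delta_rot": [0, 0, 0]}
    - {"offset": [0, 0, -20], "delta_rot": [0, 0, 0]}
    - {"offset": [0, 0, -20], "delta_rot": [0, 0, 0]}
    - {"offset": [0, 0, -20], "delta_rot": [0, 0, 0]}

```text
t: 19.25
tool_pos: [0.4952, -0.3247, 0.261]
eef_rot: [[-0.982, -0.186, -0.0], [-0.186, 0.982, 0.0], [0.0, 0.0, -1.0]]
wrist_force: [1.1, 0.3, -2.2]
width: 0.46
gripper_force: 30.0
```

>>> jog_arm:
  steps:
    - {"offset": [3, 0, 0], "delta_rot": [0, 0, 0]}
    - {"offset": [8, 0, 0], "delta_rot": [0, 0, 0]}
    - {"offset": [14, 0, 0], "delta_rot": [0, 0, 0]}
    - {"offset": [22, 0, 0], "delta_rot": [0, 0, 0]}
    - {"offset": [30, 0, 0], "delta_rot": [0, 0, 0]}
    - {"offset": [38, 0, 0], "delta_rot": [0, 0, 0]}
    - {"offset": [46, 0, 0], "delta_rot": [0, 0, 0]}
    - {"offset": [53, 0, 0], "delta_rot": [0, 0, 0]}
    - {"offset": [58, 0, 0], "delta_rot": [0, 0, 0]}
    - {"offset": [60, 0, 0], "delta_rot": [0, 0, 0]}

```text
t: 20.25
tool_pos: [0.4357, -0.336, 0.2611]
eef_rot: [[-0.983, -0.186, -0.0], [-0.186, 0.983, -0.0], [0.0, 0.0, -1.0]]
wrist_force: [0.6, 0.0, -2.5]
width: 0.455
gripper_force: 30.0
```

```bash
python3 -c "
from h import *
go([.5575,-.117,.325])
go([.44,-.335,.325])"
```

```text
off [-160.4  192.6  -63.9] rot [0. 0. 0.]
off [ -4.4   0.2 -63.9] rot [0. 0. 0.]
```

>>> jog_arm:
  steps:
    - {"offset": [2, 6, 0], "delta_rot": [0, 0, 0]}
    - {"offset": [4, 20, 0], "delta_rot": [0, 0, 0]}
    - {"offset": [4, 38, 0], "delta_rot": [0, 0, 0]}
    - {"offset": [4, 58, -2], "delta_rot": [0, 0, 0]}
    - {"offset": [4, 76, -8], "delta_rot": [0, 0, 0]}
    - {"offset": [4, 92, -20], "delta_rot": [0, 0, 0]}
    - {"offset": [4, 104, -36], "delta_rot": [0, 0, 0]}
    - {"offset": [4, 112, -50], "delta_rot": [0, 0, 0]}
    - {"offset": [4, 117, -60], "delta_rot": [0, 0, 0]}
    - {"offset": [4, 120, -64], "delta_rot": [0, 0, 0]}

```text
t: 21.25
tool_pos: [0.4102, -0.2181, 0.3264]
eef_rot: [[-0.982, -0.187, 0.002], [-0.187, 0.982, -0.002], [-0.002, -0.002, -1.0]]
wrist_force: [-0.1, -0.7, -1.5]
width: 0.454
gripper_force: 30.0
```

>>> jog_arm:
  steps:
    - {"offset": [-6, 3, 0], "delta_rot": [0, 0, 0]}
    - {"offset": [-18, 8, 0], "delta_rot": [0, 0, 0]}
    - {"offset": [-36, 16, 0], "delta_rot": [0, 0, 0]}
    - {"offset": [-58, 26, 0], "delta_rot": [0, 0, 0]}
    - {"offset": [-82, 37, 0], "delta_rot": [0, 0, 0]}
    - {"offset": [-106, 48, 0], "delta_rot": [0, 0, 0]}
    - {"offset": [-128, 58, 0], "delta_rot": [0, 0, 0]}
    - {"offset": [-146, 66, 0], "delta_rot": [0, 0, 0]}
    - {"offset": [-158, 71, 0], "delta_rot": [0, 0, 0]}
    - {"offset": [-164, 73, 0], "delta_rot": [0, 0, 0]}

```text
t: 22.25
tool_pos: [0.5585, -0.1155, 0.324]
eef_rot: [[-0.982, -0.188, -0.001], [-0.188, 0.982, 0.001], [0.001, 0.001, -1.0]]
wrist_force: [0.8, 0.2, -1.9]
width: 0.457
gripper_force: 30.0
```

Run:
```python
from h import *
np.set_printoptions(precision=4,suppress=True)
p,d,c=grab('side');w=cloud(d,c); g=bot.get_state(); print(g['tool_pos'],g['wrist_force'])
go([.5575,-.117,.191])
q=w[(w[...,2]>.17)&(w[...,2]<.225)&(abs(w[...,0]-.557)<.1)&(abs(w[...,1]+.117)<.09)]
print(len(q),np.percentile(q,[1,99],0))
cv2.imwrite('pics/s3.png',cv2.resize(p[100:330,230:530,::-1],None,fx=2,fy=2,interpolation=2))
```

```text
[ 0.5589 -0.1155  0.3242] [ 0.7745  0.2255 -2.1233]
off [  1.6  -1.3 133.2] rot [0. 0. 0.]
440 [[ 0.5009 -0.1744  0.1766]
 [ 0.6164 -0.0594  0.2245]]
```

View pics/s3.png

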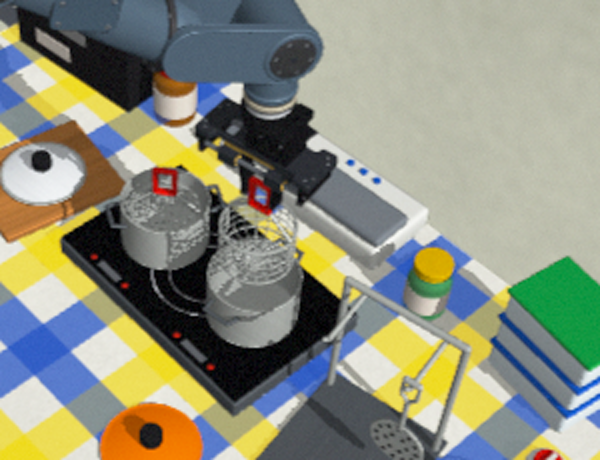

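The basket hangs level above the open pot (grip at 260,193; pot rim centre about 255,275). Basket centre is within 2 mm of the pot's. Lowering.

>>> jog_arm:
  steps:
    - {"offset": [1, -1, 4], "delta_rot": [0, 0, 0]}
    - {"offset": [1, -1, 12], "delta_rot": [0, 0, 0]}
    - {"offset": [1, -1, 24], "delta_rot": [0, 0, 0]}
    - {"offset": [1, -1, 38], "delta_rot": [0, 0, 0]}
    - {"offset": [1, -1, 54], "delta_rot": [0, 0, 0]}
    - {"offset": [1, -1, 70], "delta_rot": [0, 0, 0]}
    - {"offset": [1, -1, 86], "delta_rot": [0, 0, 0]}
    - {"offset": [1, -1, 102], "delta_rot": [0, 0, 0]}
    - {"offset": [1, -1, 114], "delta_rot": [0, 0, 0]}
    - {"offset": [1, -1, 122], "delta_rot": [0, 0, 0]}

```text
t: 23.3
tool_pos: [0.5557, -0.1177, 0.2015]
eef_rot: [[-0.983, -0.186, -0.002], [-0.186, 0.983, 0.001], [0.002, 0.001, -1.0]]
wrist_force: [-0.2, 0.1, -2.3]
width: 0.455
gripper_force: 30.0
```

>>> jog_arm:
  steps:
    - {"offset": [0, 0, 2], "delta_rot": [0, 0, 0]}
    - {"offset": [0, 0, 4], "delta_rot": [0, 0, 0]}
    - {"offset": [0, 0, 5], "delta_rot": [0, 0, 0]}
    - {"offset": [0, 0, 6], "delta_rot": [0, 0, 0]}
    - {"offset": [0, 0, 7], "delta_rot": [0, 0, 0]}
    - {"offset": [0, 0, 8], "delta_rot": [0, 0, 0]}
    - {"offset": [0, 0, 9], "delta_rot": [0, 0, 0]}
    - {"offset": [0, 0, 9], "delta_rot": [0, 0, 0]}
    - {"offset": [0, 0, 9], "delta_rot": [0, 0, 0]}
    - {"offset": [0, 0, 9], "delta_rot": [0, 0, 0]}

```text
t: 24.3
tool_pos: [0.5567, -0.1176, 0.1941]
eef_rot: [[-0.982, -0.186, 0.0], [-0.186, 0.982, -0.0], [-0.0, -0.0, -1.0]]
wrist_force: [0.3, 1.0, -2.4]
width: 0.458
gripper_force: 30.0
```

>>> jog_arm:
  steps:
    - {"offset": [0, 0, 0.5], "delta_rot": [0, 0, 0]}
    - {"offset": [0, 0, 1], "delta_rot": [0, 0, 0]}
    - {"offset": [0, 0, 1.5], "delta_rot": [0, 0, 0]}
    - {"offset": [0, 0, 2], "delta_rot": [0, 0, 0]}
    - {"offset": [0, 0, 2.5], "delta_rot": [0, 0, 0]}
    - {"offset": [0, 0, 3], "delta_rot": [0, 0, 0]}
    - {"offset": [0, 0, 3], "delta_rot": [0, 0, 0]}
    - {"offset": [0, 0, 3], "delta_rot": [0, 0, 0]}
    - {"offset": [0, 0, 3], "delta_rot": [0, 0, 0]}
    - {"offset": [0, 0, 3], "delta_rot": [0, 0, 0]}

```text
t: 25.3
tool_pos: [0.5567, -0.1176, 0.1911]
eef_rot: [[-0.982, -0.186, 0.0], [-0.186, 0.982, -0.0], [-0.0, -0.0, -1.0]]
wrist_force: [0.0, 0.1, -2.7]
width: 0.459
gripper_force: 30.0
```

>>> jog_arm:
  steps:
    - {"offset": [0, 0, 0.2], "delta_rot": [0, 0, 0]}
    - {"offset": [0, 0, 0.4], "delta_rot": [0, 0, 0]}
    - {"offset": [0, 0, 0.6], "delta_rot": [0, 0, 0]}
    - {"offset": [0, 0, 0.8], "delta_rot": [0, 0, 0]}
    - {"offset": [0, 0, 1], "delta_rot": [0, 0, 0]}
    - {"offset": [0, 0, 1], "delta_rot": [0, 0, 0]}
    - {"offset": [0, 0, 1], "delta_rot": [0, 0, 0]}
    - {"offset": [0, 0, 1], "delta_rot": [0, 0, 0]}
    - {"offset": [0, 0, 1], "delta_rot": [0, 0, 0]}
    - {"offset": [0, 0, 1], "delta_rot": [0, 0, 0]}

```text
t: 26.3
tool_pos: [0.5566, -0.1177, 0.1909]
eef_rot: [[-0.982, -0.186, 0.0], [-0.186, 0.982, -0.0], [-0.0, -0.0, -1.0]]
wrist_force: [-1.8, 0.2, 5.6]
width: 0.458
gripper_force: 30.0
```

>>> jog_arm:
  steps:
    - {"offset": [0, 0, -0.5], "delta_rot": [0, 0, 0]}
    - {"offset": [0, 0, -0.5], "delta_rot": [0, 0, 0]}
    - {"offset": [0, 0, -0.5], "delta_rot": [0, 0, 0]}
    - {"offset": [0, 0, -0.5], "delta_rot": [0, 0, 0]}
    - {"offset": [0, 0, -0.5], "delta_rot": [0, 0, 0]}
    - {"offset": [0, 0, -0.5], "delta_rot": [0, 0, 0]}
    - {"offset": [0, 0, -0.5], "delta_rot": [0, 0, 0]}
    - {"offset": [0, 0, -0.5], "delta_rot": [0, 0, 0]}
    - {"offset": [0, 0, -0.5], "delta_rot": [0, 0, 0]}
    - {"offset": [0, 0, -0.5], "delta_rot": [0, 0, 0]}
  gripper: 1.0

```text
t: 27.3
tool_pos: [0.5567, -0.1176, 0.1906]
eef_rot: [[-0.982, -0.186, 0.0], [-0.186, 0.982, -0.0], [-0.0, -0.0, -1.0]]
wrist_force: [-0.2, -0.2, -0.2]
width: 0.997
gripper_force: 0.0
```

>>> jog_arm:
  steps:
    - {"offset": [0, 0, -3], "delta_rot": [0, 0, 0]}
    - {"offset": [0, 0, -10], "delta_rot": [0, 0, 0]}
    - {"offset": [0, 0, -22], "delta_rot": [0, 0, 0]}
    - {"offset": [0, 0, -40], "delta_rot": [0, 0, 0]}
    - {"offset": [0, 0, -62], "delta_rot": [0, 0, 0]}
    - {"offset": [0, 0, -86], "delta_rot": [0, 0, 0]}
    - {"offset": [0, 0, -110], "delta_rot": [0, 0, 0]}
    - {"offset": [0, 0, -130], "delta_rot": [0, 0, 0]}
    - {"offset": [0, 0, -145], "delta_rot": [0, 0, 0]}
    - {"offset": [0, 0, -150], "delta_rot": [0, 0, 0]}

```text
t: 28.3
tool_pos: [0.5576, -0.118, 0.3437]
eef_rot: [[-0.982, -0.186, 0.005], [-0.186, 0.982, -0.002], [-0.004, -0.003, -1.0]]
wrist_force: [0.4, -0.3, -0.1]
width: 1.003
gripper_force: 0.0
```

Run:
```python
from h import *
np.set_printoptions(precision=4,suppress=True)
p,d,c=grab('side');w=cloud(d,c);h=cv2.cvtColor(p,cv2.COLOR_RGB2HSV)
red=((h[...,0]<6)|(h[...,0]>174))&(h[...,1]>170)&(h[...,2]>90)
for m,s,ce in comps(red,10):
    q=w[m]
    if np.nanmedian(q[:,2])>.15: print(ce,np.nanpercentile(q,[3,50,97],0))
cv2.imwrite('pics/s4.png',cv2.resize(p[100:330,230:530,::-1],None,fx=2,fy=2,interpolation=2))
```

```text
[311.6146 190.3333] [[0.5402 0.0724 0.1226]
 [0.5539 0.0905 0.1824]
 [0.5844 0.1548 0.2132]]
[357.6852 228.537 ] [[ 0.5485 -0.142   0.1557]
 [ 0.5546 -0.1195  0.1877]
 [ 0.5617 -0.1007  0.2102]]
```

View pics/s4.png

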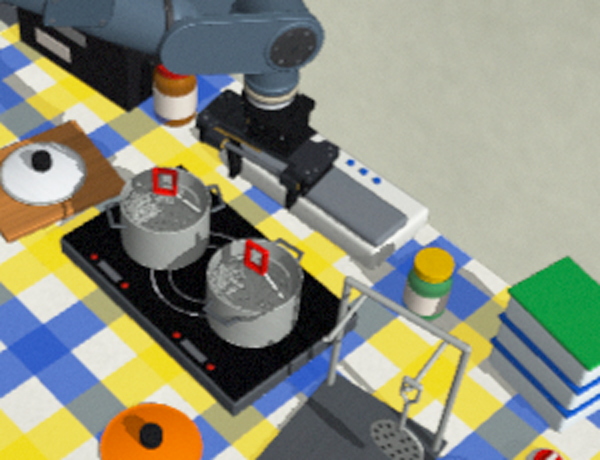

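The basket stands level in the pot: its grip is at (257,257) and tops out near z = 0.21, like the fitted one at (165,181). The lid is on the board (42,172), the skimmer is still hanging, and the gripper is clear.

```bash
python3 -c "
from h import *
print(bot.sign_off())"
```

```text
the job is handed in; nothing more can be done
None
```

The lid lies flat in the middle of the board and the spare basket stands level in the opened pot; nothing else was disturbed, and the job was handed in at about 28 s.

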